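Unlock the laundry's change box

TASK

Take the key out of its wooden stand and unlock the grey change box: feel for the keyhole in the steel plate on its top, push the key fully home, then turn it clockwise until the bolt lets go and the drawer springs open. Be gentle, never force the key against the lock, leave the key in the lock, and leave the other things on the worktop where they are.

Things in the scene. Friction and masses are not known exactly. Their poses are not given: they have to be found in the camera images.
- key: Loose cabinet key, 70 mm long, 50 g, upright. Origin: centre of its lower end; z up the shank, x along the bit. From below: steel bit 24 (x) x 6 (y) x 8 (z) mm; round shank, 7 mm diameter, to z 40 (collar of 12 mm at z 36 to 40); black plastic bow 34 (x) x 10 (y) x 30 (z) mm. A half turn about z changes nothing. Forcing it means over 40 N between key and box or lock.
- key_bow (a point): Centre of the key's bow, the place to grip, across its 10 mm thickness (key y): 55 mm above the lower end of the key, on its axis.
- key_stand: Fixed wooden block 64 (x) x 56 (y) x 26 (z) mm with a slot in its top, 27 (x) x 9 (y) mm, 20 mm deep, in which the key stands. Origin: centre of its underside. The key draws out straight upward.
- change_box: Fixed grey sheet-steel box, 170 (x) x 200 (y) x 90 (z) mm, origin at the centre of its underside, drawer at its front (-x side). On its top lies a steel lock plate, 60 (x) x 112 (y) x 8 mm, with its face 98 mm above the origin and the keyhole in its middle: a slot through the plate, 27 (box x) x 9 (box y) mm, its edge chamfered 1 mm.
- lock_point (a point): Fixed point of the box, 98 mm above its underside, over its centre, in the plane of the lock plate's face; axes as the box. The plate was screwed on by an adjusting slot, so plate and keyhole sit anywhere up to 16 mm to the left or right (box y) of this point; in box x and in direction they are true.
- home_point (a point): Fixed point of the box, 19 mm below lock_point, at the level of the pocket floor in the plug where the lower end of a fully home key rests (its bow's centre is then 36 mm above the plate's face). The whole 8 mm bit must be below the 8 mm thick plate before the key can turn, so at least 16 mm deep. Like lock_point it is up to 16 mm off the true keyhole in box y.
- lock_plug (a joint): Turn of the plug under the plate, rad: 0 at the start (in line with the slot), growing clockwise seen from above; takes about 0.1 N m, stays where it is left; the bit has about 0.15 rad of play in it. The bolt lets go at about 0.9 to 1.0; hard stop at 1.35. A turned key is held under the plate.
- cash_drawer (a joint): How far the drawer has sprung out of the front of the box, m: 0 shut (held by the bolt under a spring of about 4 N), 0.045 fully open. It slides towards the box's -x at a height of 10 to 70 mm over the worktop.
- masking_tape: Bystander: roll of masking tape lying flat, 100 mm across, 25 mm high; origin under its centre.
- wax_pot: Bystander: low round pot, 62 mm across, 35 mm high; origin under its centre.
- candle_jar: Bystander: candle in a glass, 76 mm across, 90 mm high; origin under its centre.
- dropper: Bystander: small brown dropper bottle, 33 mm across, 102 mm high; origin under its centre.
- marker: Bystander: marker pen lying down, 135 mm long, 17 mm thick; origin under its centre.
Not all that is in view belongs to the job. There is more than one size of the key; the one meant has the size given above.

How it is judged:
By the outcome, as a careful person would: the job done as asked, in the order asked, and still so for the second after the job is handed in, with the robot touching nothing.
It also fails if it takes over 67 s, if anything falls off the work surface, if the arm or the gripper's body presses on something with over 40 N, if the wrist force passes 120 N, or if a joint passes its speed limit or range.

ROBOT

A 6-joint arm with a two-finger parallel gripper is mounted at the origin on a cart in front of the work surface, level with it; the furniture and walls round the work are solid. World frame = base frame: x ahead of the robot, y to its left, z up, the work surface at z = 0. Lengths are in m, angles in degrees, forces in N, time in s.
With the tool pointing down it reaches from about 0.375 to 0.9 m from the base axis. Payload 3.1 kg.
Tool frame: the origin (TCP) lies at the very end of the fingers, on their centre line; the grasp point (between the pads) lies 19 mm behind it; z points along the fingers, y is the direction in which the jaws open and shut (so a half turn about z gives the same grasp; the last joint's range is limited). The gripper opens to 87 mm and grips with 3 to 60 N. Pads are 19 mm wide; open, the fingers measure 117 mm over their backs; the gripper's body (75 mm by 190 mm) begins 51 mm behind the grasp point.
Start: joints at [55.72, 30.224, 82.088, -0, 67.689, -10.227], TCP at [0.255, 0.571, 0.186] pointing down, gripper open.
Joint ranges: [-176.69, 176.69], [-43.24, 126.21], [12.49, 139.97], [-82, 262], [0, 151.66], [-163.58, 163.58]. Speed limits (degrees/s): [159.86, 159.86, 180, 180, 180, 180].

INTERFACE

Orientations are given as a 3x3 rotation matrix whose columns are the frame's x, y, z axes.
In Python, from rig import read_state, capture, hand_in gives the robot as it stands. The module is installed in compiled form; this text tells all that it offers.
- The arm moves only by the tool move_arm, never from a script. Its arguments are lists of equal length, an entry for each row: "linear": the shift along the tool's x, y, z in cm, a list of three; "angular": the turn, a rotation vector about the tool's x, y, z in rad, a list of three; "fingers": the gripper command: -1 is fully open, 1 is shut, values between are in proportion. In form: {"linear": [[tx, ty, tz], ...], "angular": [[wx, wy, wz], ...], "fingers": [fingers, ...]}. A call has 1 to 12 rows; each row is the pose to reach, as a shift and turn from the pose measured when the call began, along the tool's axes at that moment; what a row does not reach only later rows make up. A row lasts 1/12 s, in which the tool goes at most 41.7 mm and 7.16 degrees, less where a joint would pass 70% of its speed; a pose out of reach is approached as far as the arm can. A call with a gripper value outside its range is refused whole. The fingers move at their own pace and stop on an object; the grip force is fixed at half the most. Time passes only in rows, so rows that repeat a pose let the fingers close. It gives the time, the measured TCP pose, the force and the opening at its end, in the units of the state.
- read_state(): the state, without advancing time (a new reading comes with each control period).
- capture(name): name is "side" or "top"; returns a dict with "color" (480x640x3 uint8, red, green, blue), "fx", "fy", "cx", "cy" (pixels), "k1" (the pictures are not rectified: a ray, as slopes to the right and down, at radius r is drawn at 1 + k1 r^2 times it, then the intrinsics apply), "view" (4x4, takes a point from world to camera coordinates). Camera axes: x right, y down, z forward; pixel columns grow to the right and rows downward; lengths in m; the calibration is good to about 2 mm. A picture is of the moment at which its call begins. There is no depth.
- hand_in(): hands the job in, once; it reports no verdict.
The state is a dict: "time_s": time; "joint_positions": joint angles; "qvel": joint speeds; "tau": joint torques, N m; "position": TCP position; "tcp_rot": TCP orientation; "force": force on the tool from outside, world axes, zero at the start; "moment": the same for the moment, N m; "opening": opening from 0.0 (shut) to 1.0 (fully open).
Only numpy, scipy, OpenCV 4.12 (cv2) and the standard library are available. Lean on these libraries where they do the work, as an engineer would, in place of code of your own. Each camera call takes 0.05 s, during which the arm holds its last target. There are 200 camera calls.

## Working session

There is one attempt and no reset: what is moved stays moved. The work goes in short steps, Python scripts to look and compute and a tool call to move; the robot and the scene stay as the last step left them, time stands still between calls to the robot, and variables do not carry over. Pictures are saved under pics/ and viewed, about 8 in all and at most 12, crops included, and the job is handed in when it is done.

Besides the shell and the picture viewer there is one more tool, called after "Call:" as a command line: name --argument value ..., lists and objects as JSON in quotes. move_arm: Moves the arm, as the interface text tells. Its arguments: {"type":"object","properties":{"linear":{"type":"array"},"angular":{"type":"array"},"fingers":{"type":"array"}},"required":["linear","angular","fingers"]}

```bash
mkdir -p pics
cat > h.py <<'E'
import numpy as np, cv2
from rig import read_state, capture, hand_in
def K(c): return np.array([[c['fx'],0,c['cx']],[0,c['fy'],c['cy']],[0,0,1.]])
def ray(c,u,v):
    D=np.array([c['k1'],0,0,0.])
    # forward model: distorted = r(1+k1 r^2)
    p=cv2.undistortPoints(np.array([[[u,v]]],float),K(c),D)[0,0]
    V=np.array(c['view']);R=V[:3,:3];o=-R.T@V[:3,3]
    d=R.T@np.array([p[0],p[1],1.]);return o,d/np.linalg.norm(d)
def onz(c,u,v,z):
    o,d=ray(c,u,v);return o+d*(z-o[2])/d[2]
def proj(c,P):
    V=np.array(c['view']);r,_=cv2.Rodrigues(V[:3,:3])
    return cv2.projectPoints(np.array(P,float).reshape(-1,1,3),r,V[:3,3],K(c),np.array([c['k1'],0,0,0.]))[0][:,0]
def tri(c1,p1,c2,p2):
    o1,d1=ray(c1,*p1);o2,d2=ray(c2,*p2)
    A=np.stack([d1,-d2],1);s=np.linalg.lstsq(A,o2-o1,rcond=None)[0]
    a,b=o1+s[0]*d1,o2+s[1]*d2
    return (a+b)/2,np.linalg.norm(a-b)
def save(n,im): cv2.imwrite('pics/'+n+'.png',im[:,:,::-1])
E
python3 - <<'E'
from h import *
for n in('top','side'):
    c=capture(n);save(n+'0',c['color']);print(n,{k:np.round(v,3).tolist() for k,v in c.items() if k!='color'})
s=read_state();print(s)
E
```

```text
top {'fx': 499.946, 'fy': 499.946, 'cx': 312.955, 'cy': 239.709, 'k1': 0.014, 'view': [[0.013, -0.999, -0.031, 0.013], [-0.995, -0.01, -0.097, 0.597], [0.097, 0.032, -0.995, 1.026], [0.0, 0.0, 0.0, 1.0]]}
side {'fx': 546.208, 'fy': 546.208, 'cx': 318.099, 'cy': 232.326, 'k1': 0.014, 'view': [[0.993, -0.121, 0.012, -0.592], [-0.068, -0.632, -0.772, 0.13], [0.101, 0.765, -0.636, 1.023], [0.0, 0.0, 0.0, 1.0]]}
{'time_s': 0.1, 'joint_positions': array([ 5.57195206e+01,  3.02738800e+01,  8.21505975e+01, -1.59841040e-03,
        6.76892695e+01, -1.02273303e+01]), 'qvel': array([-0.05739522, -0.15100696, -0.14101941,  0.01959775, -0.15951036,
       -0.01401618]), 'tau': array([ 1.76165790e-04, -4.40982950e+01, -1.77150947e+01,  6.35251938e-02,
        5.34357189e-02, -5.97853705e-05]), 'position': array([0.25429426, 0.5701112 , 0.18495836]), 'tcp_rot': array([[-9.13171912e-01,  4.07573129e-01, -1.09685947e-03],
       [ 4.07574474e-01,  9.13170471e-01, -1.65493537e-03],
       [ 3.27112494e-04, -1.95829242e-03, -9.99998029e-01]]), 'force': array([ 0.04293422, -0.1733133 , -0.03854314]), 'moment': array([0.00538579, 0.02545806, 0.01395356]), 'opening': 1.0002639682875452}
```

View pics/top0.png

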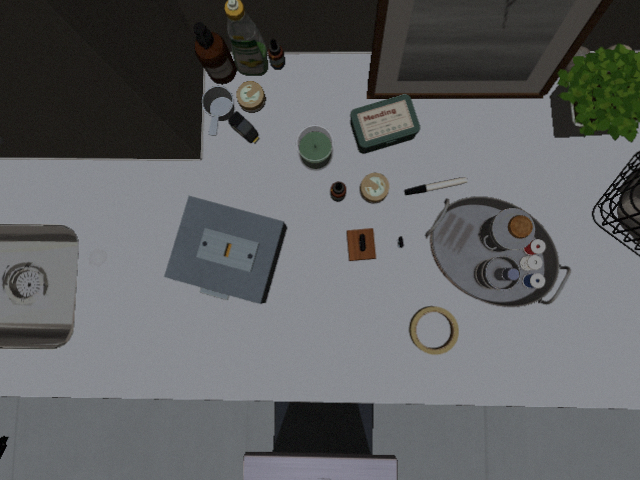

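View pics/side0.png

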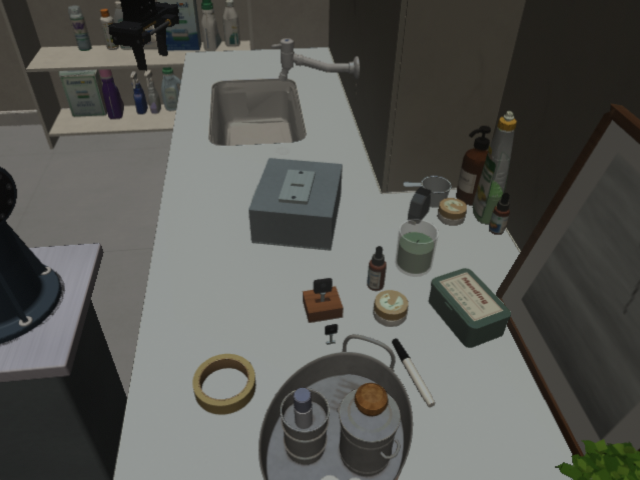

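The top view shows the key in the stand at (362,243), a small loose key at (401,241), the stand at (361,245), and the box at about (228,250). The side view shows them at (322,288), (331,332), (322,303) and (297,203). The two black key bows are the only things I could confuse. The one in the stand should be the key, and I'll check its size in a close crop.

Run:
```python
from h import *
t=capture('top');s=capture('side')
a=cv2.resize(t['color'][220:270,335:415],(800,500)[:2] and (400,250),interpolation=cv2.INTER_CUBIC)
b=cv2.resize(s['color'][270:350,290:354],(400,500),interpolation=cv2.INTER_CUBIC)
d=cv2.resize(t['color'][220:270,185:265],(400,250),interpolation=cv2.INTER_CUBIC)
im=np.hstack([np.vstack([a,d]),b]);im=np.clip(im.astype(float)*1.6,0,255).astype(np.uint8)
save('crop1',im)
for n,c,box in(('top',t,(335,220,415,270)),('side',s,(290,270,354,350))):
    x0,y0,x1,y1=box;g=c['color'][y0:y1,x0:x1].max(2)
    m=(g<45).astype(np.uint8);k,l,st,ce=cv2.connectedComponentsWithStats(m)
    for i in range(1,k):
        if st[i,4]>8:
            print(n,'dark',st[i]+[x0,y0,0,0,0],ce[i]+[x0,y0])
hsv=cv2.cvtColor(t['color'],cv2.COLOR_RGB2HSV)
def rect(c,m,z,name):
    cs,_=cv2.findContours(m.astype(np.uint8),cv2.RETR_EXTERNAL,cv2.CHAIN_APPROX_NONE)
    q=max(cs,key=cv2.contourArea);P=np.array([onz(c,*p[0],z)[:2] for p in q])
    r=cv2.minAreaRect((P*1000).astype(np.float32));print(name,np.round(r[0],1),np.round(r[1],1),round(r[2],1))
H=hsv
m=np.zeros(H.shape[:2],bool);sub=H[225:265,340:385];m[225:265,340:385]=(sub[...,1]>110)&(sub[...,0]<15)&(sub[...,2]>50)
rect(t,m,.026,'stand')
g=t['color'].max(2)
print('samples',t['color'][250,195],t['color'][250,212],t['color'][250,240:250:4],t['color'][248:252,222:236].tolist())
```

```text
top dark [359 234   7  17  92] [361.9673913 242.2826087]
top dark [398 237   5  10  34] [400.38235294 241.79411765]
side dark [314 279  18  14 214] [322.22897196 285.5046729 ]
side dark [325 325  12   9  89] [330.94382022 329.07865169]
stand [588.1 -80.9] [63.3 54.4] 5.3
samples [73 81 87] [100 110 116] [[102 112 117]
 [103 112 118]
 [ 98 107 115]] [[[102, 114, 119], [102, 108, 115], [101, 108, 114], [77, 83, 81], [52, 45, 35], [76, 55, 22], [111, 79, 32], [125, 90, 38], [112, 98, 81], [98, 108, 112], [99, 110, 113], [101, 111, 117], [104, 113, 116], [104, 111, 117]], [[105, 113, 119], [104, 114, 121], [101, 108, 108], [66, 69, 68], [36, 32, 22], [95, 68, 29], [120, 90, 37], [123, 92, 47], [112, 104, 93], [101, 107, 115], [95, 106, 113], [98, 109, 114], [100, 108, 111], [100, 109, 115]], [[95, 106, 111], [102, 109, 116], [88, 96, 97], [52, 54, 51], [43, 33, 18], [104, 72, 32], [128, 92, 41], [118, 99, 65], [105, 106, 102], [105, 112, 117], [103, 112, 115], [99, 109, 113], [99, 109, 114], [103, 111, 116]], [[100, 109, 113], [99, 107, 112], [75, 79, 80], [37, 34, 29], [69, 50, 19], [112, 80, 35], [122, 89, 36], [115, 99, 70], [103, 108, 107], [102, 113, 116], [105, 115, 121], [103, 111, 118], [105, 111, 118], [103, 113, 118]]]
```

View pics/crop1.png

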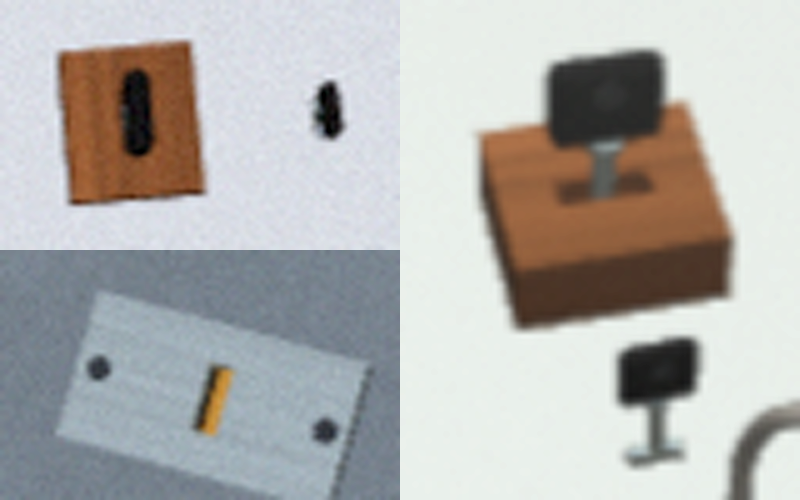

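The crop shows the large key upright in the wooden stand. The loose one at (401,241) is clearly smaller, a bow of about 10 px against 17 px, so I choose the one in the stand. The keyhole, with a brass interior, is at about (228,250) in the top view. Next I'll work out the poses.

Run:
```python
from h import *
t=capture('top');s=capture('side')
def rect(c,m,z,name):
    cs,_=cv2.findContours(m.astype(np.uint8),cv2.RETR_EXTERNAL,cv2.CHAIN_APPROX_NONE)
    q=max(cs,key=cv2.contourArea);P=np.array([onz(c,*p[0],z)[:2] for p in q])
    r=cv2.minAreaRect((P*1000).astype(np.float32));print(name,np.round(r[0],1),np.round(r[1],1),round(r[2],1), len(q));return r
def box(c,x0,y0,x1,y1,f):
    m=np.zeros((480,640),bool);m[y0:y1,x0:x1]=f(c['color'][y0:y1,x0:x1].astype(int));return m
# upscale x4 images for subpixel
def up(c):
    d=dict(c);d['color']=cv2.resize(c['color'],None,fx=4,fy=4,interpolation=cv2.INTER_CUBIC)
    d['fx']*=4;d['fy']*=4;d['cx']=4*c['cx']+1.5;d['cy']=4*c['cy']+1.5;return d
def boxu(c,x0,y0,x1,y1,f):
    m=np.zeros(c['color'].shape[:2],bool);b=np.s_[4*y0:4*y1,4*x0:4*x1];m[b]=f(cv2.GaussianBlur(c['color'],(0,0),2)[b].astype(int));return m
T=up(t);S=up(s)
rect(T,boxu(T,354,228,370,256,lambda a:a.max(2)<60),.075,'bow top')
rect(T,boxu(T,345,225,380,265,lambda a:(a[...,0]-a[...,2]>22)),.026,'stand')
rect(T,boxu(T,218,238,240,262,lambda a:(a[...,2]<80)),.098,'slot')
rect(T,boxu(T,190,222,265,275,lambda a:(a.sum(2)/3>93)),.098,'plate')
rect(T,boxu(T,160,190,300,310,lambda a:(a.sum(2)/3>60)&(a.sum(2)/3<135)&(a[...,2]-a[...,0]>6)),.09,'box')
# side view
for n,(r,f,z) in {'slotS':((285,170,310,205),lambda a:(a[...,0]-a[...,2]>0)|(a.max(2)<60),.098)}.items(): rect(S,boxu(S,*r,f),z,n)
# bow: side view centroid, triangulate with top
m=boxu(S,308,272,338,300,lambda a:a.max(2)<60);ys,xs=np.nonzero(m);print('bow side',xs.mean()/4,ys.mean()/4,xs.min()/4,xs.max()/4)
print(proj(t,[[.588,-.081,.076]]),proj(s,[[.588,-.081,.061],[.588,-.081,.076],[.588,-.081,.026]]))
```

```text
bow top [587.8 -80.1] [35.9 13.4] 5.0 164
stand [588.7 -81. ] [65.1 56.6] 5.5 440
slot [568.6 187.4] [ 9.9 28. ] 75.1 133
plate [568.7 188.2] [112.   61.3] 75.2 654
box [564.2 192.4] [215.1 185.7] 75.2 1621
slotS [560.8 140.6] [1.8 2.1] 84.0 10
bow side 322.8190781365541 287.13575301947253 313.75 331.75
[[362.37002715 242.07888146]] [[319.22332844 284.59540293]
 [319.33180937 278.59999531]
 [318.97821642 298.14344171]]
```

Call:
move_arm --linear '[[-57.0,-45.8,2],[-57.0,-45.8,2],[-57.0,-45.8,2],[-57.0,-45.8,2],[-57.0,-45.8,2],[-57.0,-45.8,2],[-57.0,-45.8,2],[-57.0,-45.8,2],[-57.0,-45.8,2],[-57.0,-45.8,2],[-57.0,-45.8,2],[-57.0,-45.8,2]]' --angular '[[0,0,-0.51],[0,0,-0.51],[0,0,-0.51],[0,0,-0.51],[0,0,-0.51],[0,0,-0.51],[0,0,-0.51],[0,0,-0.51],[0,0,-0.51],[0,0,-0.51],[0,0,-0.51],[0,0,-0.51]]' --fingers '[0.1,0.1,0.1,0.1,0.1,0.1,0.1,0.1,0.1,0.1,0.1,0.1]'

```text
time_s: 1.3
position: [0.4797, 0.1316, 0.1725]
tcp_rot: [[-0.996, -0.09, 0.0], [-0.09, 0.996, -0.0], [-0.0, -0.0, -1.0]]
force: [1.1, 0.9, 0.2]
opening: 0.455
```

```bash
cat >> h.py <<'E'
def togo(p,yaw,note=''):
    """tool-axis shift (cm) and rotvec to reach world TCP p, tool z down, tool y at yaw deg"""
    from scipy.spatial.transform import Rotation as Ro
    s=read_state();R=np.array(s['tcp_rot']);a=np.radians(yaw)
    y=np.array([np.cos(a),np.sin(a),0]);z=np.array([0,0,-1.]);G=np.stack([np.cross(y,z),y,z],1)
    print(note,'t',round(s['time_s'],2),'pos',np.round(s['position'],4),'yaw',round(np.degrees(np.arctan2(R[1,1],R[0,1])),2),'F',np.round(s['force'],1),'M',np.round(s['moment'],2),'open',round(s['opening'],3))
    print(' lin',np.round(R.T@(np.array(p)-s['position'])*100,2),'ang',np.round(Ro.from_matrix(R.T@G).as_rotvec(),3))
E
python3 - <<'E'
from h import *
togo([.588,-.080,.125],95.2)
E
```

```text
t 1.3 pos [0.4797 0.1316 0.1725] yaw 95.16 F [1.1 0.9 0.2] M [ 0.08 -0.01  0.01] open 0.455
 lin [ -8.88 -22.04   4.76] ang [-0.     0.    -0.001]
```

Call:
move_arm --linear '[[-8.88,-22.04,4.76],[-8.88,-22.04,4.76],[-8.88,-22.04,4.76],[-8.88,-22.04,4.76],[-8.88,-22.04,4.76],[-8.88,-22.04,4.76],[-8.88,-22.04,4.76],[-8.88,-22.04,4.76],[-8.88,-22.04,4.76]]' --angular '[[0,0,0],[0,0,0],[0,0,0],[0,0,0],[0,0,0],[0,0,0],[0,0,0],[0,0,0],[0,0,0]]' --fingers '[0.1,0.1,0.1,0.1,0.1,0.1,0.1,0.1,0.1]'

```text
time_s: 2.05
position: [0.5872, -0.0795, 0.1247]
tcp_rot: [[-0.996, -0.089, -0.001], [-0.089, 0.996, 0.001], [0.001, 0.001, -1.0]]
force: [-0.5, 0.2, 0.1]
opening: 0.451
```

Run:
```python
from h import *
togo([.588,-.080,.042],95.2)
s=read_state();p=s['position'];R=s['tcp_rot']
S=capture('side');T=capture('top')
w=S['color'].copy()
for q in proj(S,[p,p+.02*R[:,1],p-.02*R[:,1]]): cv2.circle(w,tuple(int(round(v)) for v in q),1,(255,0,0),-1); print(q)
w=cv2.resize(w[210:330,262:382],(600,600),interpolation=cv2.INTER_CUBIC)
save('side1',np.clip(w.astype(float)*1.6,0,255).astype(np.uint8))
```

```text
t 2.05 pos [ 0.5872 -0.0795  0.1247] yaw 95.12 F [-0.5  0.2  0.1] M [0.05 0.05 0.02] open 0.451
 lin [-0.09 -0.06  8.27] ang [ 0.001 -0.001 -0.001]
[319.10524556 257.75703289]
[316.70008346 250.22786873]
[321.58864685 265.53125855]
```

View pics/side1.png

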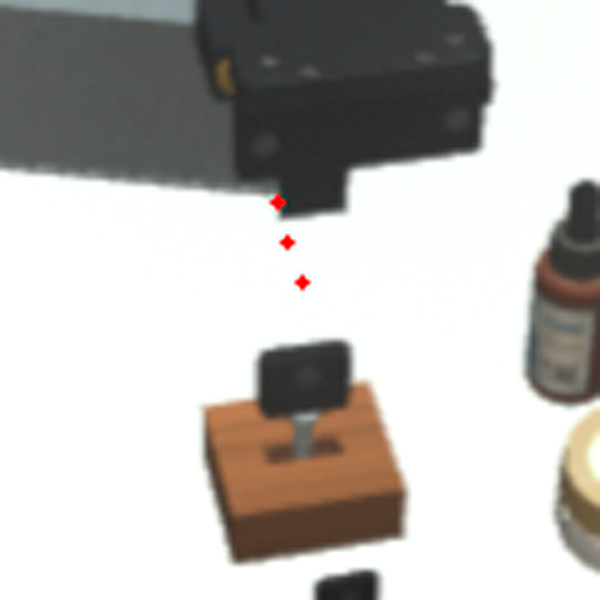

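The crop shows one dark finger tip at about (324,252). The near finger was predicted at (322,265), so the two disagree. I'll check this against the top view before going down.

Run:
```python
from h import *
s=read_state();p=s['position'];R=s['tcp_rot']
S=capture('side');T=capture('top');L=[]
pts=[p,p+.02*R[:,1],p-.02*R[:,1]]+[p-.07*R[:,2]+a*R[:,0]+b*R[:,1] for a in(-.0375,.0375) for b in(-.095,.095)]
for c,(x0,y0) in((S,(222,130)),(T,(262,142))):
    w=cv2.resize(c['color'][y0:y0+200,x0:x0+200],(400,600)[:1]*2,interpolation=cv2.INTER_CUBIC);w=np.clip(w*1.8,0,255).astype(np.uint8)
    for i,q in enumerate(proj(c,pts)): cv2.circle(w,tuple(int(v) for v in (q-[x0,y0])*2),2,(255,0,0) if i<3 else (0,255,0),-1)
    L.append(w)
save('both2',np.hstack(L));print(L[0].shape)
print(capture('side')['view'])
```

```text
(400, 400, 3)
[[ 0.99256476 -0.12116763  0.0115587  -0.59212877]
 [-0.06821812 -0.63242723 -0.77161006  0.12983588]
 [ 0.1008042   0.76508444 -0.63599081  1.0226689 ]
 [ 0.          0.          0.          1.        ]]
```

View pics/both2.png

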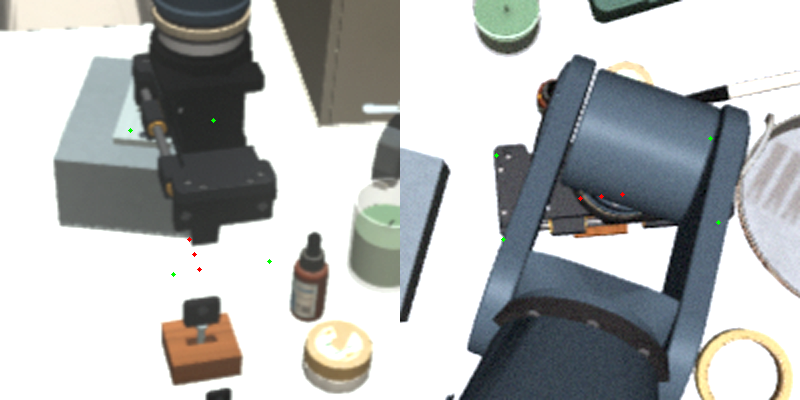

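Run:
```python
from h import *
S=capture('side')
R0=np.array([[-.91317,.40757,-.001],[.40757,.91317,-.0017],[0,-.002,-1]]);p0=np.array([.25429,.57011,.18496])
print('start TCP & fingers',proj(S,[p0,p0+.0435*R0[:,1],p0-.0435*R0[:,1],p0+.0585*R0[:,1],p0-.0585*R0[:,1]]).round(1))
im=cv2.imread('pics/side0.png');w=cv2.resize(im[0:110,90:200],(550,550),interpolation=cv2.INTER_CUBIC)
cv2.imwrite('pics/start3.png',np.clip(w*1.8,0,255).astype(np.uint8))
```

```text
start TCP & fingers [[155.2  75.8]
 [164.   69.1]
 [146.   82.8]
 [166.9  66.9]
 [142.7  85.3]]
```

View pics/start3.png

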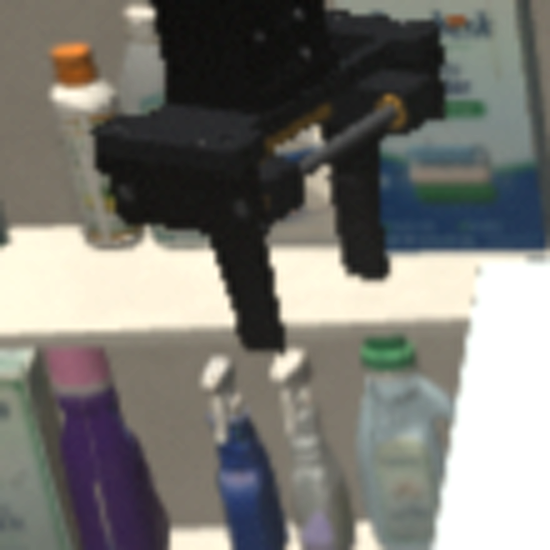

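The start view shows the near finger tip at (142,70) and the far one at (164,55). The reading predicts (143,84) and (166,68). So the gripper appears about 40 mm higher than its reported pose, both here and at the hover. I'll come down in safe stages and look each time.

Call:
move_arm --linear '[[0,0,1.5],[0,0,3],[0,0,4.3],[0,0,4.8],[0,0,4.8]]' --angular '[[0,0,0],[0,0,0],[0,0,0],[0,0,0],[0,0,0]]' --fingers '[0.1,0.1,0.1,0.1,0.1]'

```text
time_s: 2.77
position: [0.5866, -0.0779, 0.0764]
tcp_rot: [[-0.996, -0.092, -0.002], [-0.092, 0.996, 0.0], [0.002, 0.001, -1.0]]
force: [0.4, -0.3, 1.0]
opening: 0.452
```

Run:
```python
from h import *
togo([.588,-.080,.042],95.2)
s=read_state();p=s['position'];R=s['tcp_rot'];S=capture('side')
print(proj(S,[p,p+.02*R[:,1],p-.02*R[:,1],p-.035*R[:,1]]).round(1))
save('side4',np.clip(cv2.resize(S['color'][220:320,280:380],(500,500),interpolation=cv2.INTER_CUBIC)*1.8,0,255).astype(np.uint8))
```

```text
t 2.77 pos [ 0.5866 -0.0779  0.0764] yaw 95.3 F [ 0.4 -0.3  1. ] M [0.1  0.01 0.03] open 0.452
 lin [-0.12 -0.22  3.44] ang [ 0.001 -0.002  0.002]
[[318.4 277.3]
 [316.  269.7]
 [320.8 285.1]
 [322.7 291.1]]
```

View pics/side4.png

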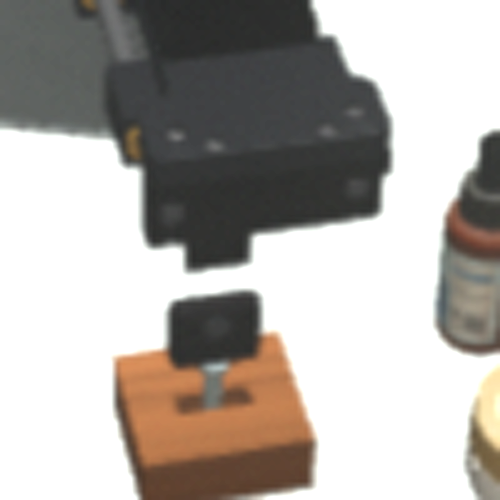

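The side crop shows the near finger tip at about (324,273). The bow's top edge at (323,279) is still clear below it. The fixed things (stand, box) agree between both cameras, so it is the robot's reported z that is off by about +40 mm. I'll keep going down in stages.

Call:
move_arm --linear '[[-0.1,-0.2,1.0],[-0.1,-0.2,2.0],[-0.1,-0.2,3.0],[-0.1,-0.2,3.5],[-0.1,-0.2,3.5]]' --angular '[[0,0,0],[0,0,0],[0,0,0],[0,0,0],[0,0,0]]' --fingers '[0.1,0.1,0.1,0.1,0.1]'

```text
time_s: 3.23
position: [0.5872, -0.0798, 0.0405]
tcp_rot: [[-0.996, -0.092, -0.004], [-0.092, 0.996, 0.001], [0.004, 0.001, -1.0]]
force: [-0.0, 0.2, 0.5]
opening: 0.453
```

Run:
```python
from h import *
togo([.588,-.080,.010],95.2)
s=read_state();p=s['position'];R=s['tcp_rot'];S=capture('side');T=capture('top')
q=[p-.035*R[:,1],p+[0,0,.04]-.02*R[:,1],p+[0,0,.04]-.035*R[:,1]]
print(proj(S,q).round(1))
w=[cv2.resize(c['color'][y:y+100,x:x+80],(400,500),interpolation=cv2.INTER_CUBIC) for c,x,y in((S,285,225),(T,320,190))]
save('side5',np.clip(np.hstack(w)*1.8,0,255).astype(np.uint8))
```

```text
t 3.23 pos [ 0.5872 -0.0798  0.0405] yaw 95.28 F [-0.   0.2  0.5] M [ 0.04  0.01 -0.04] open 0.453
 lin [-0.09 -0.03  3.05] ang [ 0.001 -0.004  0.001]
[[322.8 306.1]
 [321.3 284.2]
 [323.2 290.2]]
```

View pics/side5.png

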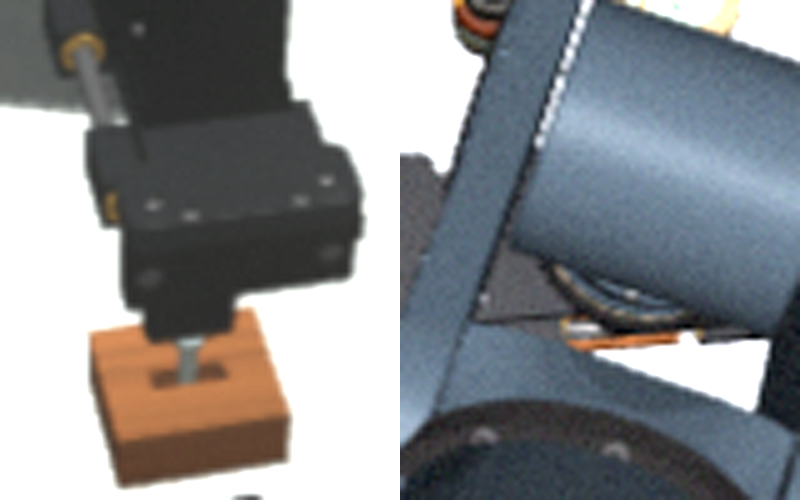

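The finger tip now overlaps the bow at about row 290 and there is no contact force. It isn't low enough yet for a full-depth grip, so I'll go lower, watching the force.

Call:
move_arm --linear '[[-0.1,0,0.5],[-0.1,0,1.0],[-0.1,0,1.5],[-0.1,0,2.0],[-0.1,0,2.0]]' --angular '[[0,0,0],[0,0,0],[0,0,0],[0,0,0],[0,0,0]]' --fingers '[0.1,0.1,0.1,0.1,0.1]'

```text
time_s: 3.75
position: [0.5884, -0.0798, 0.0206]
tcp_rot: [[-0.996, -0.092, -0.004], [-0.092, 0.996, 0.001], [0.003, 0.001, -1.0]]
force: [-0.7, -0.2, 0.5]
opening: 0.452
```

Run:
```python
from h import *
togo([.588,-.080,.010],95.2)
S=capture('side')
c=S['color'].max(2)
for r in range(276,312,2): 
    x=np.nonzero(c[r,295:355]<50)[0]+295; print(r,(x.min(),x.max(),len(x)) if len(x) else '-',end='; ')
save('side6',np.clip(cv2.resize(S['color'][240:330,285:365],(480,540),interpolation=cv2.INTER_CUBIC)*2.5,0,255).astype(np.uint8))
```

```text
t 3.75 pos [ 0.5884 -0.0798  0.0206] yaw 95.29 F [-0.7 -0.2  0.5] M [0.1  0.04 0.02] open 0.452
 lin [ 0.04 -0.02  1.06] ang [ 0.001 -0.003  0.001]
276 (np.int64(306), np.int64(354), 45); 278 (np.int64(307), np.int64(354), 48); 280 (np.int64(311), np.int64(354), 44); 282 (np.int64(311), np.int64(354), 44); 284 (np.int64(311), np.int64(354), 44); 286 (np.int64(310), np.int64(354), 45); 288 (np.int64(310), np.int64(354), 45); 290 (np.int64(310), np.int64(344), 35); 292 (np.int64(310), np.int64(332), 23); 294 (np.int64(311), np.int64(329), 19); 296 (np.int64(318), np.int64(328), 11); 298 -; 300 -; 302 -; 304 -; 306 -; 308 -; 310 -;
```

View pics/side6.png

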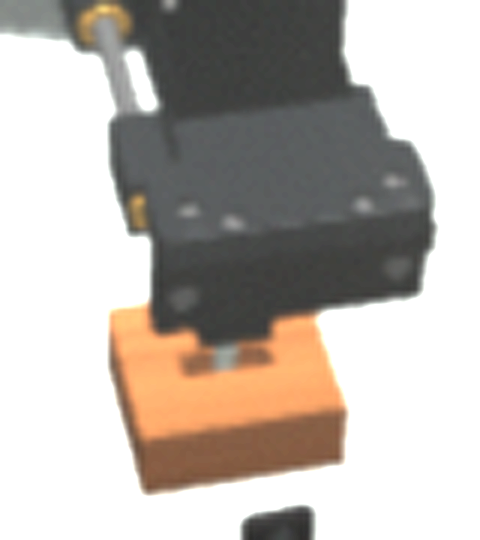

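The tip is now at row 297 over columns 318–328. That puts it roughly at the bow's lower half, at an actual z of about 0.05–0.06. I'll go 12 mm lower and close.

Call:
move_arm --linear '[[0,0,0.6],[0,0,1.2],[0,0,1.2],[0,0,1.2],[0,0,1.2],[0,0,1.2],[0,0,1.2],[0,0,1.2],[0,0,1.2],[0,0,1.2],[0,0,1.2],[0,0,1.2]]' --angular '[[0,0,0],[0,0,0],[0,0,0],[0,0,0],[0,0,0],[0,0,0],[0,0,0],[0,0,0],[0,0,0],[0,0,0],[0,0,0],[0,0,0]]' --fingers '[0.1,0.1,0.1,1,1,1,1,1,1,1,1,1]'

```text
time_s: 4.8
position: [0.5893, -0.0811, 0.0094]
tcp_rot: [[-0.996, -0.093, -0.002], [-0.093, 0.996, -0.001], [0.002, -0.001, -1.0]]
force: [-1.1, -6.0, 0.3]
opening: 0.114
```

Run:
```python
from h import *
togo([.588,-.080,.20],95.2)
c=capture('side')['color'].max(2)
for r in range(292,306): 
    x=np.nonzero(c[r,300:345]<50)[0]+300; print(r,(int(x.min()),int(x.max()),len(x)) if len(x) else '-',end='; ')
```

```text
t 4.8 pos [ 0.5893 -0.0811  0.0094] yaw 95.31 F [-1.1 -6.   0.3] M [-1.09  0.13  0.  ] open 0.114
 lin [  0.15   0.1  -19.06] ang [-0.001 -0.002  0.002]
292 (311, 344, 34); 293 (311, 344, 34); 294 (311, 344, 34); 295 (311, 344, 34); 296 (311, 339, 29); 297 (311, 335, 25); 298 (311, 330, 20); 299 (311, 327, 17); 300 (312, 320, 9); 301 -; 302 -; 303 -; 304 -; 305 -;
```

The opening of 0.114 is 9.9 mm, so the bow is gripped. There is a 6 N side pull, which starting from the measured pose relieves. Now I'll lift straight up.

Call:
move_arm --linear '[[0,0,0],[0,0,0],[0,0,-0.5],[0,0,-1.0],[0,0,-1.5],[0,0,-2.0],[0,0,-2.5],[0,0,-3.2],[0,0,-5],[0,0,-8],[0,0,-11],[0,0,-13]]' --angular '[[0,0,0],[0,0,0],[0,0,0],[0,0,0],[0,0,0],[0,0,0],[0,0,0],[0,0,0],[0,0,0],[0,0,0],[0,0,0],[0,0,0]]' --fingers '[1,1,1,1,1,1,1,1,1,1,1,1]'

```text
time_s: 5.85
position: [0.5902, -0.0803, 0.1426]
tcp_rot: [[-0.996, -0.093, 0.001], [-0.093, 0.996, -0.001], [-0.001, -0.001, -1.0]]
force: [0.2, -0.3, -0.1]
opening: 0.115
```

Run:
```python
from h import *
togo([.568,.187,.16],75.1)
S=capture('side')
save('side7',np.clip(cv2.resize(S['color'][190:330,270:390],(600,700)[:1]+(600,),interpolation=cv2.INTER_CUBIC)*2.2,0,255).astype(np.uint8))
```

```text
t 5.85 pos [ 0.5902 -0.0803  0.1426] yaw 95.32 F [ 0.2 -0.3 -0.1] M [ 0.04 -0.05 -0.01] open 0.115
 lin [-0.27 26.82 -1.77] ang [-0.001  0.001  0.353]
```

View pics/side7.png

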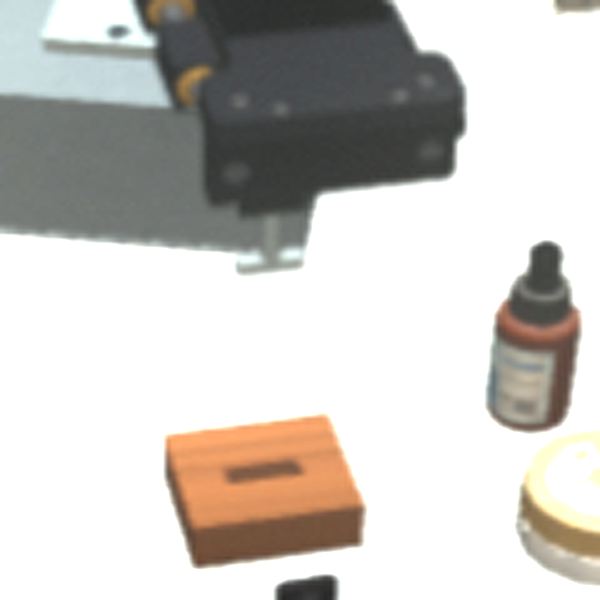

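The key is out of the stand. It hangs upright with its bit at about (324,252), and the stand's slot is empty at (323,300). The key's lower end is about 3.4 mm below the reported TCP z. Now I'll carry it over to the lock.

Call:
move_arm --linear '[[-0.1,3,0],[-0.2,6.5,0],[-0.2,10,0],[-0.3,13.5,0],[-0.3,17,0],[-0.4,20.5,0],[-0.45,24,0],[-0.47,26,0],[-0.47,26.85,0.5],[-0.47,26.85,1.5],[-0.47,26.85,2],[-0.47,26.85,2]]' --angular '[[0,0,0.05],[0,0,0.1],[0,0,0.15],[0,0,0.2],[0,0,0.25],[0,0,0.3],[0,0,0.353],[0,0,0.353],[0,0,0.353],[0,0,0.353],[0,0,0.353],[0,0,0.353]]' --fingers '[1,1,1,1,1,1,1,1,1,1,1,1]'

```text
time_s: 6.9
position: [0.5711, 0.1851, 0.123]
tcp_rot: [[-0.966, 0.258, 0.003], [0.258, 0.966, -0.004], [-0.004, -0.003, -1.0]]
force: [0.4, -0.3, -0.5]
opening: 0.112
```

Run:
```python
from h import *
togo([.570,.1875,.106],75.1)
S=capture('side')
print(proj(S,[[.5686,.1874,.098]]),)
w=cv2.resize(S['color'][150:220,250:340],(720,560),interpolation=cv2.INTER_CUBIC)
save('side8',np.clip(w*1.8,0,255).astype(np.uint8))
```

```text
t 6.9 pos [0.5711 0.1851 0.123 ] yaw 75.05 F [ 0.4 -0.3 -0.5] M [-0.02  0.02 -0.02] open 0.112
 lin [0.17 0.21 1.7 ] ang [-0.003  0.004 -0.001]
[[294.88855887 183.82144889]]
```

View pics/side8.png

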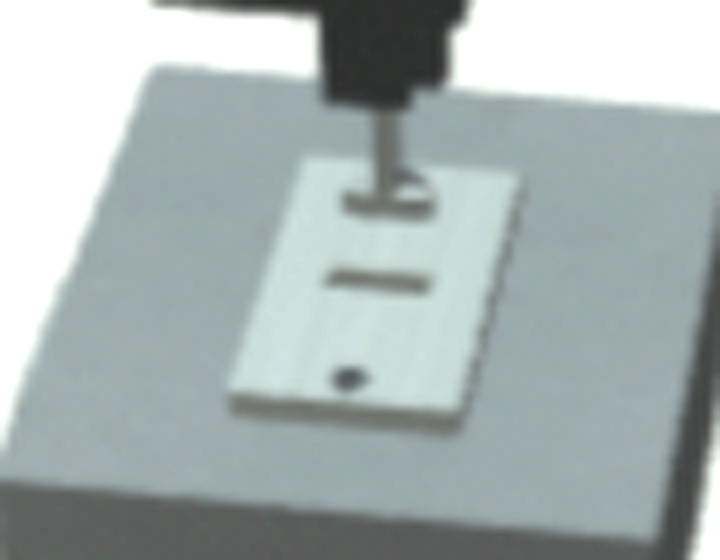

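The side crop shows the bit at (388,210) in crop pixels and the keyhole at (379,281), so the key is slightly to +x and still about 21 mm up. I'll go to 4 mm above the plate with a correction and measure there numerically by image difference.

Call:
move_arm --linear '[[0.25,0.0,0.4],[0.3,-0.08,0.8],[0.3,-0.08,1.2],[0.3,-0.08,1.6],[0.3,-0.08,1.7],[0.3,-0.08,1.7],[0.3,-0.08,1.7]]' --angular '[[0,0,0],[0,0,0],[-0.003,0.004,0],[-0.003,0.004,0],[-0.003,0.004,0],[-0.003,0.004,0],[-0.003,0.004,0]]' --fingers '[1,1,1,1,1,1,1]'

```text
time_s: 7.53
position: [0.5689, 0.1849, 0.1067]
tcp_rot: [[-0.966, 0.259, 0.002], [0.259, 0.966, -0.0], [-0.002, 0.0, -1.0]]
force: [-0.5, 0.4, -0.3]
opening: 0.112
```

Run:
```python
from h import *
togo([.568,.1825,.101],75.1)
S=capture('side');a=cv2.imread('pics/side0.png').max(2).astype(int);b=S['color'].max(2).astype(int)
y0,x0=176,284
print('before');print(a[y0:194,x0:308]);print('now');print(b[y0:194,x0:308])
```

```text
t 7.53 pos [0.5689 0.1849 0.1067] yaw 75.01 F [-0.5  0.4 -0.3] M [ 0.02  0.08 -0.02] open 0.112
 lin [ 0.02 -0.25  0.57] ang [ 0.     0.002 -0.002]
before
[[ 95 103 116 120 120 120 119 119 119 118 118 119 119 118 119 121 121 120
  119 119 119 118 117 118]
 [ 95 106 119 120 120 119 119 119 119 118 119 120 119 119 120 120 120 119
  119 119 118 118 117 119]
 [ 98 110 119 120 120 119 120 119 118 118 119 119 118 119 120 121 119 119
  119 119 118 117 118 119]
 [102 115 120 121 120 119 120 119 118 119 119 119 119 119 121 120 119 119
  119 119 118 117 118 120]
 [106 119 120 120 120 119 120 119 118 118 120 119 118 120 120 120 118 119
  120 119 118 118 119 119]
 [111 119 120 120 119 120 120 118 117 118 120 118 118 120 120 119 118 119
  118 118 118 119 119 119]
 [116 120 120 120 120 120 119 116 113 115 117 117 118 120 120 119 118 119
  118 117 118 119 120 119]
 [119 120 120 120 120 119 115 104  95  97 101 106 109 110 111 110 110 112
  112 115 116 120 120 119]
 [120 120 120 120 120 118 105  82  69  68  69  71  74  78  79  77  81  86
   91  99 109 118 120 119]
 [120 120 121 121 120 116 100  82  7
[... 1996 characters left out ...]
24 125 125 125 122 122 123 124 123 122 123 123 122 121 119 120 119
  119 120 123 124 124 122]
 [124 125 125 125 124 123 123 124 124 124 123 125 125 123 123 123 123 123
  123 123 124 124 123 122]
 [125 125 126 126 124 123 122 124 124 123 124 125 125 124 122 123 123 122
  123 124 124 122 123 123]
 [124 125 125 125 125 123 123 124 124 124 124 125 124 123 124 124 123 122
  123 125 124 122 122 122]
 [125 125 126 125 123 123 123 124 124 124 126 125 124 123 123 123 123 123
  124 124 125 123 122 122]
 [125 126 125 124 123 123 124 124 123 124 126 126 124 122 123 124 123 123
  124 125 124 122 123 122]
 [126 125 126 123 123 123 124 124 124 125 126 125 124 123 123 123 123 123
  124 125 124 122 123 122]]
```

The bit (columns 291.4–303.0) and keyhole (290.5–303.4) are centred to about 0.5 mm in x. The rows agree to about 1 mm once the remaining 5 mm drop is allowed for. I'll go down gently.

Call:
move_arm --linear '[[0.05,0.03,0.1],[0.05,0.03,0.25],[0.05,0.03,0.4],[0.05,0.03,0.5],[0.05,0.03,0.6],[0.05,0.03,0.7],[0.05,0.03,0.8],[0.05,0.03,0.8]]' --angular '[[0,0.002,0],[0,0.002,0],[0,0.002,0],[0,0.002,0],[0,0.002,0],[0,0.002,0],[0,0.002,0],[0,0.002,0]]' --fingers '[1,1,1,1,1,1,1,1]'

```text
time_s: 8.25
position: [0.5685, 0.1854, 0.0986]
tcp_rot: [[-0.966, 0.259, -0.0], [0.259, 0.966, 0.0], [0.0, 0.0, -1.0]]
force: [0.5, 0.5, -0.7]
opening: 0.114
```

Run:
```python
from h import *
togo([.568,.185,.0826],75.1)
```

```text
t 8.25 pos [0.5685 0.1854 0.0986] yaw 75.01 F [ 0.5  0.5 -0.7] M [ 0.04  0.01 -0.02] open 0.114
 lin [ 0.03 -0.05  1.6 ] ang [ 0.    -0.    -0.002]
```

Call:
move_arm --linear '[[0,0,0.1],[0,0,0.2],[0,0,0.3],[0,0,0.4],[0,0,0.5],[0,0,0.6],[0,0,0.6]]' --angular '[[0,0,0],[0,0,0],[0,0,0],[0,0,0],[0,0,0],[0,0,0],[0,0,0]]' --fingers '[1,1,1,1,1,1,1]'

```text
time_s: 8.83
position: [0.5686, 0.1856, 0.0925]
tcp_rot: [[-0.966, 0.259, -0.0], [0.259, 0.966, 0.001], [0.0, 0.001, -1.0]]
force: [0.5, 0.4, -0.8]
opening: 0.114
```

Run:
```python
from h import *
togo([.568,.185,.0826],75.1)
```

```text
t 8.83 pos [0.5686 0.1856 0.0925] yaw 75.0 F [ 0.5  0.4 -0.8] M [ 0.18 -0.05 -0.03] open 0.114
 lin [ 0.04 -0.08  0.99] ang [ 0.001 -0.    -0.002]
```

The key is in the slot with no force on it. Now I'll push it home.

Call:
move_arm --linear '[[0,0,0.15],[0,0,0.3],[0,0,0.45],[0,0,0.6],[0,0,0.7],[0,0,0.8],[0,0,0.9],[0,0,1.0],[0,0,1.1],[0,0,1.15]]' --angular '[[0,0,0],[0,0,0],[0,0,0],[0,0,0],[0,0,0],[0,0,0],[0,0,0],[0,0,0],[0,0,0],[0,0,0]]' --fingers '[1,1,1,1,1,1,1,1,1,1]'

```text
time_s: 9.67
position: [0.5688, 0.1857, 0.0823]
tcp_rot: [[-0.966, 0.259, 0.001], [0.259, 0.966, 0.001], [-0.0, 0.001, -1.0]]
force: [-2.4, 0.9, 10.6]
opening: 0.112
```

Run:
```python
from h import *
togo([.568,.185,.0826],75.1)
```

```text
t 9.67 pos [0.5688 0.1857 0.0823] yaw 75.0 F [-2.4  0.9 10.6] M [ 0.13  0.41 -0.01] open 0.112
 lin [ 0.06 -0.09 -0.03] ang [ 0.001  0.    -0.002]
```

The key is home: z 0.0823 against 0.0824 predicted, with about 10 N on the floor. I'll turn clockwise (+ about tool z) in parts, watching the forces.

Call:
move_arm --linear '[[0,0,0],[0,0,0],[0,0,0],[0,0,0],[0,0,0],[0,0,0],[0,0,0],[0,0,0],[0,0,0]]' --angular '[[0,0,0],[0,0,0.06],[0,0,0.12],[0,0,0.18],[0,0,0.24],[0,0,0.3],[0,0,0.36],[0,0,0.4],[0,0,0.4]]' --fingers '[1,1,1,1,1,1,1,1,1]'

```text
time_s: 10.42
position: [0.5699, 0.1868, 0.0826]
tcp_rot: [[-0.788, 0.615, 0.003], [0.615, 0.788, 0.003], [-0.001, 0.004, -1.0]]
force: [1.7, 4.6, 1.0]
opening: 0.112
```

Run:
```python
from h import *
togo([.568,.185,.0826],75.1-72)
```

```text
t 10.42 pos [0.5699 0.1868 0.0826] yaw 52.04 F [1.7 4.6 1. ] M [ 0.79 -0.24  0.07] open 0.112
 lin [ 0.04 -0.26 -0.  ] ang [ 0.004 -0.001  0.854]
```

Call:
move_arm --linear '[[0,0,0],[0,0,0],[0,0,0],[0,0,0],[0,0,0],[0,0,0],[0,0,0],[0,0,0],[0,0,0]]' --angular '[[-0.003,0,0.05],[0.003,0,0.1],[0.003,0,0.15],[0.003,0,0.2],[0.003,0,0.25],[0.003,0,0.3],[0.003,0,0.35],[0.003,0,0.4],[0.003,0,0.4]]' --fingers '[1,1,1,1,1,1,1,1,1]'

```text
time_s: 11.17
position: [0.5705, 0.1872, 0.0826]
tcp_rot: [[-0.487, 0.873, 0.002], [0.873, 0.487, 0.002], [0.0, 0.003, -1.0]]
force: [1.0, 3.8, -0.4]
opening: 0.113
```

Run:
```python
from h import *
togo([.568,.185,.0826],75.1-72)
```

```text
t 11.17 pos [0.5705 0.1872 0.0826] yaw 29.14 F [ 1.   3.8 -0.4] M [ 0.57 -0.24  0.06] open 0.113
 lin [-0.07 -0.33  0.  ] ang [ 0.002 -0.001  0.454]
```

Call:
move_arm --linear '[[0,0,0],[0,0,0],[0,0,0],[0,0,0],[0,0,0],[0,0,0],[0,0,0],[0,0,0],[0,0,0]]' --angular '[[0,0,0.05],[0,0,0.1],[0,0,0.15],[0,0,0.2],[0,0,0.25],[0,0,0.3],[0,0,0.35],[0,0,0.38],[0,0,0.38]]' --fingers '[1,1,1,1,1,1,1,1,1]'

```text
time_s: 11.92
position: [0.5711, 0.1873, 0.0827]
tcp_rot: [[-0.13, 0.992, 0.003], [0.992, 0.13, 0.002], [0.001, 0.004, -1.0]]
force: [1.8, 2.9, -0.8]
opening: 0.111
```

Run:
```python
from h import *
togo([.568,.185,.0826],75.1-72)
b=capture('side')['color'];a=cv2.imread('pics/side0.png')[:,:,::-1]
# drawer: predicted front (box -x) region in side and top
d=(np.abs(a.astype(int)-b).max(2)>30)
m=d[170:260,215:256];ys,xs=np.nonzero(m);print('side diff left of box',len(xs),(xs.min()+215,xs.max()+215,ys.min()+170,ys.max()+170) if len(xs) else '')
a=cv2.imread('pics/top0.png')[:,:,::-1];b=capture('top')['color']
d=(np.abs(a.astype(int)-b).max(2)>30);m=d[270:330,150:270];ys,xs=np.nonzero(m);print('top',len(xs),(xs.min()+150,xs.max()+150,ys.min()+270,ys.max()+270) if len(xs) else '')
```

```text
t 11.92 pos [0.5711 0.1873 0.0827] yaw 7.44 F [ 1.8  2.9 -0.8] M [ 0.41 -0.35  0.12] open 0.111
 lin [-0.19 -0.34  0.  ] ang [ 0.003 -0.001  0.076]
side diff left of box 1139 (np.int64(228), np.int64(255), np.int64(170), np.int64(236))
top 5012 (np.int64(150), np.int64(269), np.int64(270), np.int64(329))
```

The side difference image shows something new at columns 228–255, in front of the box, which fits the drawer having come out. I'll release, back straight up, and check with a clear view.

Call:
move_arm --linear '[[0,0,0],[0,0,0],[0,0,0],[0,0,0],[0,0,0],[0,0,-1],[0,0,-2.5],[0,0,-5],[0,0,-8],[0,0,-11],[0,0,-13],[0,0,-13]]' --angular '[[0,0,0],[0,0,0],[0,0,0],[0,0,0],[0,0,0],[0,0,0],[0,0,0],[0,0,0],[0,0,0],[0,0,0],[0,0,0],[0,0,0]]' --fingers '[1,0.3,0.3,0.3,0.3,0.3,0.3,0.3,0.3,0.3,0.3,0.3]'

```text
time_s: 13.02
position: [0.574, 0.1875, 0.2188]
tcp_rot: [[-0.13, 0.991, 0.014], [0.991, 0.13, 0.003], [0.001, 0.014, -1.0]]
force: [1.3, -0.5, -0.7]
opening: 0.348
```

Run:
```python
from h import *
togo([.568,.185,.0826],75.1-72)
S=capture('side')['color']
save('side9',np.clip(cv2.resize(S[110:350,180:480],(750,600),interpolation=cv2.INTER_CUBIC)*1.7,0,255).astype(np.uint8))
```

```text
t 13.02 pos [0.574  0.1875 0.2188] yaw 7.49 F [ 1.3 -0.5 -0.7] M [-0.09 -0.02  0.  ] open 0.348
 lin [-0.18 -0.83 13.61] ang [ 0.014 -0.002  0.077]
```

View pics/side9.png

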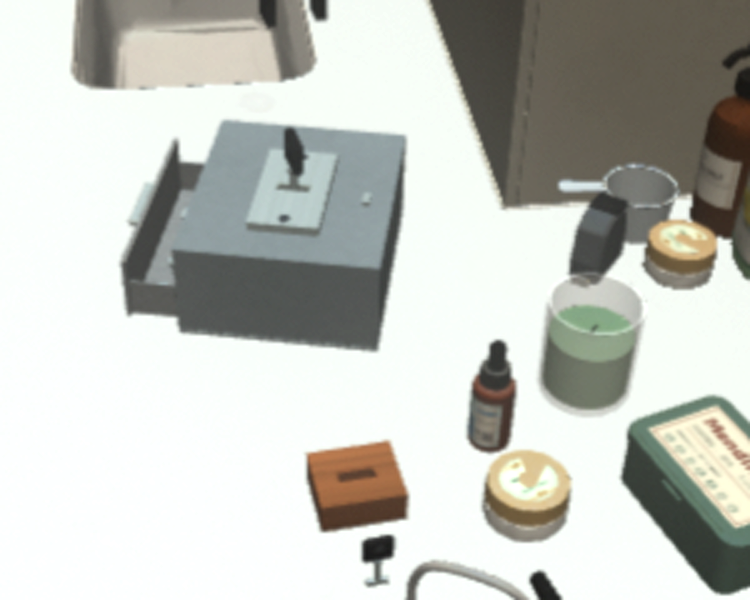

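The view shows the drawer sprung open at crop (155,240). The key stands turned in the keyhole at (294,155), the gripper is clear above, and the bystanders in view look undisturbed. I'll hand in.

Run:
```python
from h import *
hand_in();s=read_state();print(s['time_s'],s['force'])
```

```text
the job is handed in; nothing more can be done
the job is handed in; nothing more can be done
```

I took the large key from its stand and pushed it fully home in the lock. I then turned it about 68° (1.18 rad) clockwise and let go, and the job is handed in. The last picture shows the drawer sprung open, the key left turned in the keyhole and the gripper clear. It took 13 s of robot time.

**Forces:** The highest force I read between moves was about 11 N, when the key touched the pocket floor. I did not see the force during moves.

**Keyhole:** I found the keyhole from the camera images, and the key went in on the first descent without a contact search.

**Disagreements:**
- **Robot height:** The gripper stood roughly 30–45 mm higher in the side camera than its reported height. It also met no force at a reported height where it would have hit the stand. I therefore set the grasp height by eye. The key then met the pocket floor within 0.1 mm of the height I predicted from the lift.
- **Cameras:** The two cameras differed by about 6 mm at the stand, so I aligned the key and the keyhole within the side camera alone.

**Not checked:** I did not measure the bystanders' positions afterwards. The wax pot, dropper bottle, candle jar and small key look undisturbed in the last picture. The masking tape was outside that picture, and only the tip of the marker showed.

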